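# Rock a tight tube block out of a block shaker and hold it clear

### The job

Lift the loose clear cover off the shaker by its red handle and leave it standing upright in the middle of the grey mat. Then grip the aluminium tube block by its blue fin and work it loose by rocking it in its well, plainly (about 6 degrees or more) first towards the orange stripe and then away from it, before drawing it out. Finish still holding the block level, straight above its well and just clear of its collar (about 2 to 4 cm), without shifting the tube rack, bottle or tip box.

Things in the scene. Friction and masses are not known exactly. Their poses are not given: they have to be found in the camera images.
- shaker: White block shaker, fixed to the bench, 170 (x) x 190 (y) mm, flat deck 70 mm above the bench. Origin: centre of its underside; z up, y towards the orange stripe.
- well (a point): Centre of the well's floor, level with the shaker's deck (70 mm up). The well is a square dark steel collar round it: 14 mm high, inside 63 (x) x 65 (y) mm, outside 75 x 77 mm. It lets the seated block tip about 0.25 rad (14 degrees) about the shaker's x axis, to the stripe or away.
- jaw_l (a joint): One of two sprung rubber jaws (the other is opposite) in the +y and -y walls of the well, 9 mm above its floor, pressing on the block's sides: friction holds the block until its underside is about 14 mm up. A straight pull takes about 30 to 50 N; lifting one side at a time, by rocking, takes about half. Value: m pushed outward.
- stripe (a point): Middle of the orange stripe, 150 x 16 mm, lying along the shaker's x axis on its deck, 78 mm from the middle of the well towards the shaker's +y.
- block_centre (a point): Tube block, 0.3 to 0.6 kg, in the well under the cover: aluminium body 60 x 60 x 30 mm high; on its middle a blue fin 12 mm thick (x), 44 mm long (y), 42 mm high: 70 mm in all. This point is its centre, 35 mm above its underside and below the fin's top (fin from 5 mm below to 35 mm above it). Seated: 105 mm above the bench; axes as the shaker's.
- cover_centre (a point): Loose clear plastic cover, 0.2 kg, over the block on the deck: box open below, 90 (x) x 114 (y) x 84 mm high, walls 3 mm; on its top a red bar handle 14 mm thick (x), 50 mm long (y), 36 mm high, top 120 mm above the cover's lower edge. This point: on its centre line, 60 mm above the lower edge; z up, x and y as its sides. It must rise 80 mm to clear the block.
- mat: Flat grey mat lying fixed on the bench, 150 (x) x 170 (y) x 4 mm thick, plain. Origin: centre of its underside.
- rack: Bystander: white tube rack with blue and orange capped tubes, 64 x 160 x 92 mm high. Origin: centre of its underside.
- bottle: Bystander: amber bottle, 66 mm across, 140 mm high. Origin: centre of its underside.
- tip_box: Bystander: blue box with white lid, 72 x 102 x 63 mm high. Origin: centre of its underside.
Mind the look-alikes: they are no part of the job. What is shaped like the part that bears cover_centre but purple is not meant.

How it is judged:
On the way, in this order (a step that is already met when the one before it is completed fails the run):
1. the cover is standing upright on the middle of the mat, let go (z of cover_centre in the frame of mat below 0.068 m and horizontal distance between cover_centre and mat below 0.04 m and angle between cover_centre's own z axis and vertical below 0.08 rad and contact force between the fingers and cover below 0.1 N), for 0.2 s.
2. the block, still in its well, is tipped at least 3.4 degrees towards the orange stripe (angle between block_centre's own y axis and vertical above 1.631 rad and z of block_centre in the frame of shaker below 0.119 m), for 0.05 s.
3. the block, still in its well, is tipped at least 3.4 degrees away from the stripe (angle between block_centre's own y axis and vertical below 1.511 rad and z of block_centre in the frame of shaker below 0.119 m), for 0.05 s.
At the end, for the whole second after the job is handed in: The block is held in the fingers, touching nothing of the shaker, level within 8 degrees, within 25 mm of straight above the well, its underside 2 to 50 mm above the top of the well collar; the cover stands upright on the mat within 40 mm of its middle (z of block_centre in the frame of shaker between 0.121 and 0.169 m and horizontal distance between block_centre and shaker below 0.025 m and angle between block_centre's own z axis and vertical below 0.14 rad and contact force between the fingers and tube_block above 2 N and contact force between tube_block and shaker below 0.1 N and z of cover_centre in the frame of mat below 0.068 m and horizontal distance between cover_centre and mat below 0.04 m and angle between cover_centre's own z axis and vertical below 0.08 rad); the arm keeps its last pose, push and grip.
It fails at once if the rack, bottle or tip box is shifted more than 25 mm (distance of any of rack, bottle, tip_box from where it was at the start of the episode above 0.025 m).
It also fails if it takes over 58 s, if anything falls off the work surface, if the arm or the gripper's body presses on something with over 40 N, if the wrist force passes 120 N, or if a joint passes its speed limit or range.

### The arm

A 7-joint arm with a two-finger parallel gripper is mounted at the origin on the work surface. World frame = base frame: x ahead of the robot, y to its left, z up, the work surface at z = 0. Lengths are in m, angles in rad, forces in N, time in s.
With the tool pointing down it reaches from about 0.4 to 0.925 m from the base axis. Payload 4.1 kg.
Tool frame: the origin (TCP) lies between the finger pads; the fingertips stand 17 mm ahead of it and the grasp point (between the pads) lies 2 mm behind it; z points along the fingers, x is the direction in which the jaws open and shut, and the axes are right-handed (so a half turn about z gives the same grasp; the last joint's range is limited). The gripper opens to 85 mm and grips with 20 to 120 N. Pads are 22 mm wide; open, the fingers measure 114 mm over their backs; the gripper's body (76 mm by 85 mm) begins 54 mm behind the grasp point. The pads swing forward as they close: fully open they stand 13 mm farther back than shut.
Start: joints at [-0.099, 0.398, 0.045, 1.537, -0.019, 1.207, -0.051], TCP at [0.65, 0, 0.248] pointing down, gripper open.
Joint ranges: [-2.82, 2.82], [-0.49, 2.23], [-1.37, 1.46], [0, 2.46], [-1.36, 4.5], [0.23, 2], [-2.94, 2.94]. Speed limits (rad/s): [2.57, 2.57, 3.14, 3.14, 3.14, 3.14, 3.14].

### API

Orientations are given as a 3x3 rotation matrix whose columns are the frame's x, y, z axes.
In Python, from plant import bot gives the robot as it stands. Calls block until the motion is done:
- bot.move_ptp(position, orientation): joint-space move of the TCP to a pose.
- bot.move_straight(position, speed=0.15, frame=None): straight line of the TCP; frame=None keeps the orientation; speed is the mean speed in m/s.
- bot.goto_joints(angles): joint-space move.
- bot.set_gripper(opening): finger opening in m; the grip force is fixed at half the most; returns when the fingers have stopped.
- bot.dwell(seconds).
- bot.solve_ik(position, orientation): joint angles nearest the present ones, or None.
- bot.get_state(): the state.
- bot.snapshot(name): name is "scene" or "side" or "wrist"; returns the picture (400x640x3 uint8, red, green, blue); there is no depth.
- bot.camera_model(name): a dict with "fx", "fy", "cx", "cy" (pixels), "distortion" ([k1, k2, p1, p2, k3] as OpenCV has them; the pictures are not rectified), "rvec" (rotation vector, rad) and "tvec" (3), from world to camera coordinates, as OpenCV has them. Camera axes: x right, y down, z forward; pixel columns grow to the right and rows downward; lengths in m; the calibration is good to about 2 mm. A picture is of the moment at which its call begins: read the wrist's pose just before it. camera_model takes no time and is no camera call; for the wrist camera it gives the pose at the moment of the call.
A pose or a line that the arm cannot do raises bot.PlanningError and nothing moves.
- bot.hand_in(): hands the job in, once; it reports no verdict.
The state is a dict: "time_s": time; "joint_positions": joint angles; "joint_velocities": joint speeds; "joint_efforts": joint torques, N m; "position": TCP position; "orientation": TCP orientation; "contact_force": force on the tool from outside, world axes, zero at the start; "wrist_torque": the same for the moment, N m; "opening": finger opening in m.
Only numpy, scipy, OpenCV 4.12 (cv2) and the standard library are available. Lean on these libraries where they do the work, as an engineer would, in place of code of your own. Each camera call takes 0.05 s, during which the arm holds its last target.

## Working session

There is one attempt and no reset: what is moved stays moved. The work goes in short steps, each a Python script; the robot and the scene stay as the last script left them, time stands still between calls to the robot, and variables do not carry over. Pictures are saved under pics/ and viewed, and the job is handed in when it is done.

```bash
ls; mkdir -p pics
python3 - <<'E'
from plant import bot
import cv2
for n in ("scene","side","wrist"):
    im=bot.snapshot(n); cv2.imwrite(f"pics/{n}0.png",im[:,:,::-1])
    m=bot.camera_model(n); print(n,m)
print(bot.get_state())
E
```

```text
pics
scene {'fx': 489.7574206916462, 'fy': 489.7574206916462, 'cx': 321.0426148030881, 'cy': 207.51226363293108, 'distortion': array([-0.04177879,  0.        ,  0.        ,  0.        ,  0.        ]), 'rvec': array([ 0.94228486,  2.70618272, -0.73972628]), 'tvec': array([ 0.44111007, -0.19534907,  1.86821158])}
side {'fx': 376.8443215182131, 'fy': 376.8443215182131, 'cx': 321.26205469062785, 'cy': 205.50318638276536, 'distortion': array([0.00837076, 0.        , 0.        , 0.        , 0.        ]), 'rvec': array([ 2.22859703, -0.3341784 ,  0.16075677]), 'tvec': array([-0.51431462,  0.12764722,  1.11731587])}
wrist {'fx': 284.94076069286007, 'fy': 284.94076069286007, 'cx': 318.85694267242854, 'cy': 196.60852014225955, 'distortion': array([-0.02123141,  0.        ,  0.        ,  0.        ,  0.        ]), 'rvec': array([-2.83749450e+00, -1.17551112e-03,  2.09033324e-03]), 'tvec': array([-0.64802877, -0.0394769 ,  0.38030437])}
{'time_s': 0.15, 'joint_positions': array([-0.09901433,  0.39900509,  0.04507161,  1.53758202, -0.01870558,
        1.20688875, -0.05072422]), 'joint_velocities': array([ 0.0005206 , -0.00225668,  0.00050133, -0.00301318, -0.00059494,
        0.00132033,  0.00353642]), 'joint_efforts': array([ 2.78519030e-03, -4.75559378e+01,  1.36737496e+00, -2.54510736e+01,
        1.19318470e-02,  6.58601144e-03, -1.99015865e-06]), 'position': array([6.49549515e-01, 2.31506151e-05, 2.47517542e-01]), 'orientation': array([[ 9.99998936e-01,  7.07175483e-05, -1.45732683e-03],
       [ 7.05591134e-05, -9.99999992e-01, -1.08767230e-04],
       [-1.45733451e-03,  1.08664287e-04, -9.99998932e-01]]), 'contact_force': array([-1.1259019 ,  0.53498215, -1.02525334]), 'wrist_torque': array([ 0.04315128, -0.02206048,  0.01885812]), 'opening': 0.08564028611222411}
```

View pics/scene0.png

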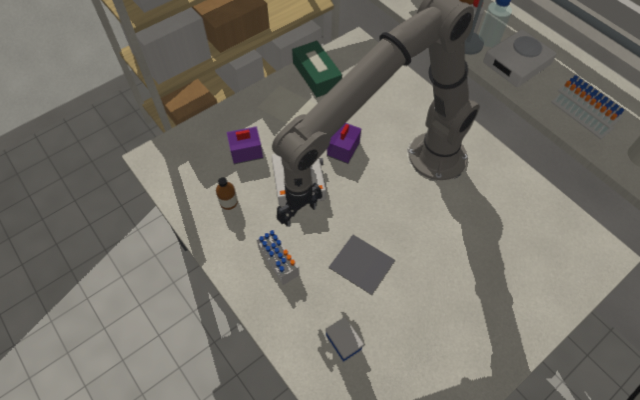

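View pics/side0.png

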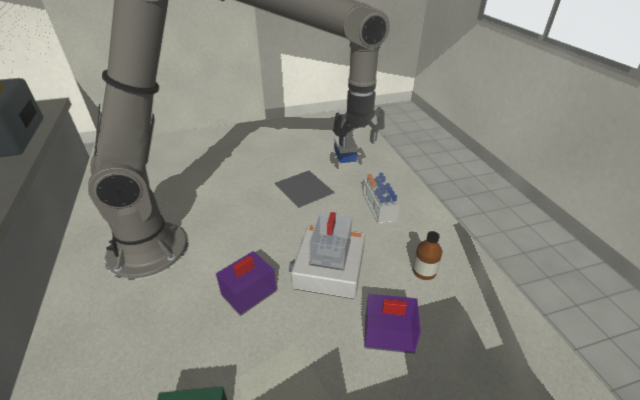

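View pics/wrist0.png

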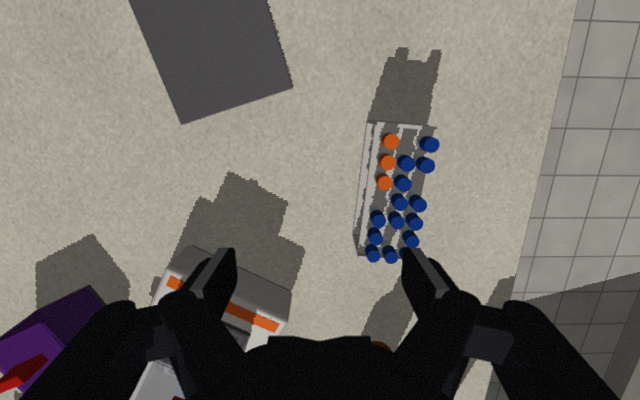

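Candidates: the clear cover with a red handle on the white shaker is at side (332,225). Two purple look-alikes are at side (247,282) and (392,322). Only the first is clear and on the shaker. I'll take coarse positions and an enlarged crop.

```bash
cat > h.py <<'E'
import numpy as np, cv2
def ray(m,px):
    K=np.array([[m['fx'],0,m['cx']],[0,m['fy'],m['cy']],[0,0,1]])
    p=cv2.undistortPoints(np.array(px,float).reshape(-1,1,2),K,np.array(m['distortion'])).reshape(-1,2)
    R=cv2.Rodrigues(np.array(m['rvec']))[0]; t=np.array(m['tvec'])
    return -R.T@t,(np.c_[p,np.ones(len(p))])@R
def onz(m,px,z):
    c,d=ray(m,px); return c+d*((z-c[2])/d[:,2])[:,None]
def proj(m,P):
    K=np.array([[m['fx'],0,m['cx']],[0,m['fy'],m['cy']],[0,0,1]])
    return cv2.projectPoints(np.array(P,float).reshape(-1,1,3),np.array(m['rvec']),np.array(m['tvec']),K,np.array(m['distortion']))[0].reshape(-1,2)
def blobs(mask,amin=30):
    cs,_=cv2.findContours(mask.astype(np.uint8),cv2.RETR_EXTERNAL,cv2.CHAIN_APPROX_NONE)
    return sorted([c for c in cs if cv2.contourArea(c)>amin],key=cv2.contourArea,reverse=True)
E
python3 - <<'E'
from plant import bot
from h import *
m=bot.camera_model("side"); im=cv2.imread("pics/side0.png"); hsv=cv2.cvtColor(im,cv2.COLOR_BGR2HSV)
H,S,V=cv2.split(hsv)
print("red")
for c in blobs(((H<6)|(H>174))&(S>150)&(V>80)): print(cv2.boundingRect(c),cv2.minAreaRect(c))
print("orange")
for c in blobs((H>=7)&(H<20)&(S>150)&(V>120),8): print(cv2.boundingRect(c))
for px,z in (((332,212),.19),((330,262),.07),((304,188),.004),((380,215),0),((427,275),0)): print(px,onz(m,[px],z))
ms=bot.camera_model("scene"); print(onz(ms,[(362,264)],.004), onz(ms,[(278,262)],0.05),onz(ms,[(345,340)],.06))
cv2.imwrite("pics/crop1.png",cv2.resize(im[190:310,270:390],None,fx=5,fy=5,interpolation=cv2.INTER_CUBIC))
ss=cv2.imread("pics/scene0.png"); cv2.imwrite("pics/crop2.png",cv2.resize(ss[110:310,210:410],None,fx=3,fy=3,interpolation=cv2.INTER_CUBIC))
E
```

```text
red
(383, 299, 24, 16) ((394.2987976074219, 306.81097412109375), (22.859329223632812, 13.914374351501465), 6.34019136428833)
(234, 256, 20, 21) ((243.7352752685547, 266.0588073730469), (12.51939582824707, 22.4663143157959), 59.03623962402344)
(327, 213, 8, 22) ((329.9311828613281, 223.22317504882812), (5.503201961517334, 21.549381256103516), 10.007980346679688)
orange
(428, 245, 9, 13)
(332, 212) [[ 0.50039836 -0.21464492  0.19      ]]
(330, 262) [[ 0.47881476 -0.27020055  0.07      ]]
(304, 188) [[0.52033711 0.15270819 0.004     ]]
(380, 215) [[ 0.72134764 -0.06008526  0.        ]]
(427, 275) [[ 7.40351816e-01 -3.33126225e-01  1.11022302e-16]]
[[0.51867445 0.16268911 0.004     ]] [[0.74392696 0.00197417 0.05      ]] [[0.73904822 0.33335006 0.06      ]]
```

View pics/crop1.png

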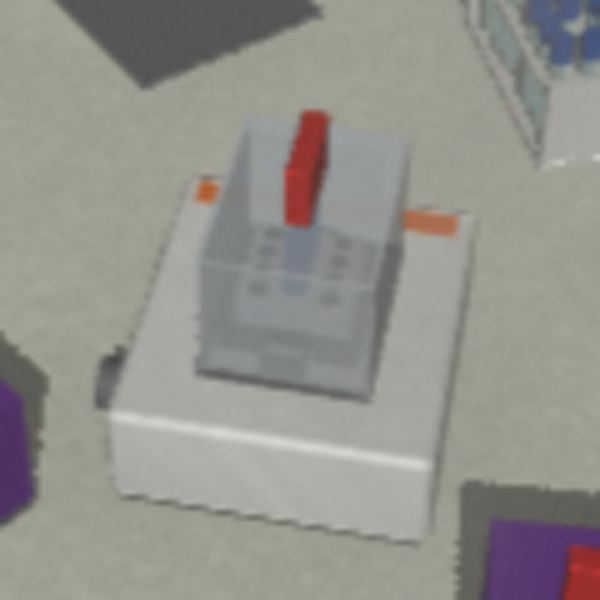

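View pics/crop2.png

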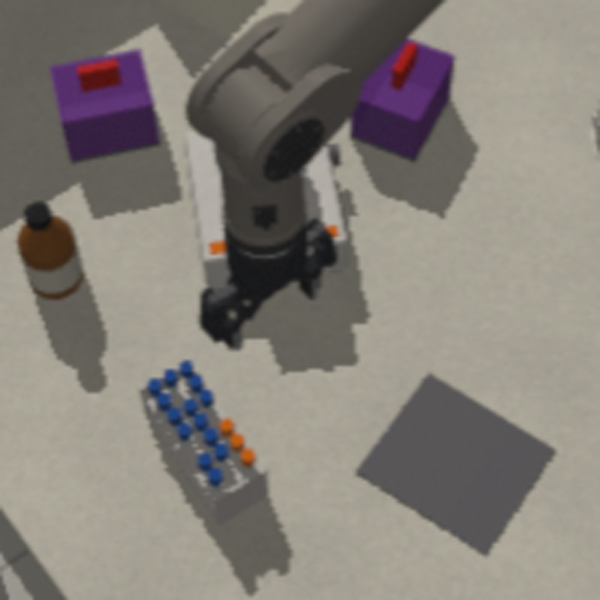

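The crops confirm it. The clear cover with its red bar is on the white shaker with the orange stripe, and the two others are opaque purple. Next I move to view the shaker from above.

Run:
```python
from plant import bot
from h import *
import numpy as np
m=bot.camera_model("wrist"); R=cv2.Rodrigues(m['rvec'])[0]; print("cam",-R.T@m['tvec'],"axis",R[2])
Rd=np.diag([1,-1,-1.])
for p in ([0.49,-0.40,0.40],[0.5,-.38,.36]):
    print(bot.solve_ik(p,Rd))
bot.move_ptp([0.49,-0.40,0.40],Rd)
m=bot.camera_model("wrist")
im=bot.snapshot("wrist"); cv2.imwrite("pics/wrist1.png",im[:,:,::-1]); 
import pickle; pickle.dump(m,open("w1.pkl","wb"))
im=bot.snapshot("scene"); cv2.imwrite("pics/scene1.png",im[:,:,::-1])
print(bot.get_state()['time_s'])
```

```text
cam [0.64856883 0.07659151 0.37366207] axis [-0.00131552 -0.29943235 -0.95411663]
[ 0.44063157  0.30757678  0.24082249  1.3476024  -0.07247789  1.49496092
  0.67605623]
[ 0.41589852  0.3069578   0.22112249  1.43135654 -0.06718061  1.41066283
  0.63772425]
1.925
```

View pics/wrist1.png

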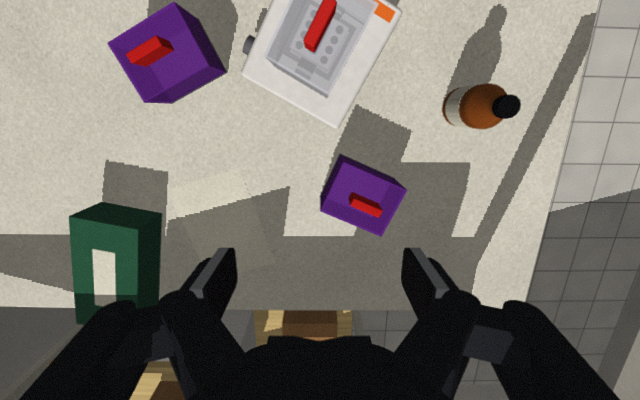

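View pics/scene1.png

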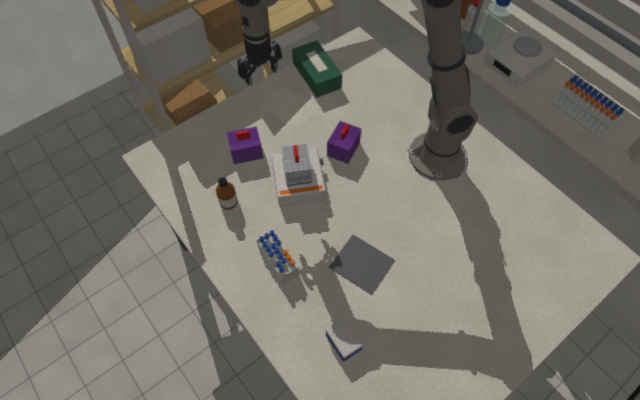

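Run:
```python
from plant import bot
from h import *
Rd=np.diag([1,-1,-1.])
bot.move_ptp([0.49,-0.21,0.40],Rd)
m=bot.camera_model("wrist")
im=bot.snapshot("wrist")[:,:,::-1].copy(); cv2.imwrite("pics/wrist2.png",im)
import pickle; pickle.dump(m,open("w2.pkl","wb"))
ms=bot.camera_model("scene"); md=bot.camera_model("side")
def red(im):
    H,S,V=cv2.split(cv2.cvtColor(im,cv2.COLOR_BGR2HSV)); return blobs(((H<6)|(H>174))&(S>150)&(V>80))
def org(im):
    H,S,V=cv2.split(cv2.cvtColor(im,cv2.COLOR_BGR2HSV)); return blobs((H>=7)&(H<20)&(S>150)&(V>120),20)
for c in red(im): print("red",cv2.boundingRect(c),cv2.minAreaRect(c))
for c in org(im):
    r=cv2.minAreaRect(c); print("org",r, onz(m,[r[0]],.07))
# mat
for n,mm,box in (("scene1",ms,(320,225,405,300)),("side0",md,(270,165,340,212))):
    I=cv2.imread(f"pics/{n}.png"); x0,y0,x1,y1=box
    g=I[...].astype(int); mask=np.zeros(I.shape[:2],bool)
    mask[y0:y1,x0:x1]=((g.max(2)<105)&(g.max(2)-g.min(2)<22))[y0:y1,x0:x1]
    c=blobs(mask)[0]; q=cv2.approxPolyDP(c,4,True).reshape(-1,2); print(n,q.tolist())
    P=onz(mm,q,.004); print(P.round(4).tolist(),P.mean(0)); 
    if len(P)==4: print(np.linalg.norm(P-np.roll(P,1,0),axis=1))
I=cv2.imread("pics/scene1.png")
for c in org(I):
    r=cv2.minAreaRect(c); print("scene org",r, onz(ms,cv2.boxPoints(r),.07).round(4).tolist(),onz(ms,[r[0]],.07))
```

```text
red (307, 173, 27, 37) ((319.92120361328125, 190.95436096191406), (10.93170166015625, 38.7164421081543), 30.068584442138672)
red (152, 177, 30, 21) ((166.4541473388672, 186.98626708984375), (8.940168380737305, 30.342388153076172), 61.69924545288086)
red (348, 302, 28, 15) ((361.4076843261719, 308.76153564453125), (27.790477752685547, 6.711872100830078), 19.440034866333008)
org ((374.9768981933594, 143.41539001464844), (20.71379852294922, 9.426639556884766), 29.744882583618164) [[ 0.57786635 -0.19038116  0.07      ]]
org ((485.7000427246094, 2.900005340576172), (7.602630615234375, 17.441329956054688), 63.43495178222656) [[0.72306509 0.00581496 0.07      ]]
org ((305.60003662109375, 103.80001068115234), (9.838699340820312, 9.838699340820312), 26.56505012512207) [[ 0.46861306 -0.13034292  0.07      ]]
scene1 [[394, 260], [353, 235], [339, 253], [322, 240], [323, 299], [345, 299], [335, 271], [371, 294]]
[[0.4248, 0.2184, 0.004], [0.4716, 0.061, 0.004], [0.5531, 0.0838, 0.004], [0.5675, 0.0099, 0.004], [0.6972, 0.1776, 0.004], [0.6418, 0.2214, 0.004], [0.6053, 0.1263, 0.004], [0.5651, 0.2607, 0.004]] [0.56579894 0.144889   0.004     ]
side0 [[333, 192], [309, 171], [275, 183], [298, 206]]
[[0.6119, 0.0997, 0.004], [0.5669, 0.2528, 0.004], [0.4274, 0.2134, 0.004], [0.4744, 0.0596, 0.004]] [0.52017776 0.15636622 0.004     ]
[0.14321984 0.15964785 0.14494925 0.16080121]
```

View pics/wrist2.png

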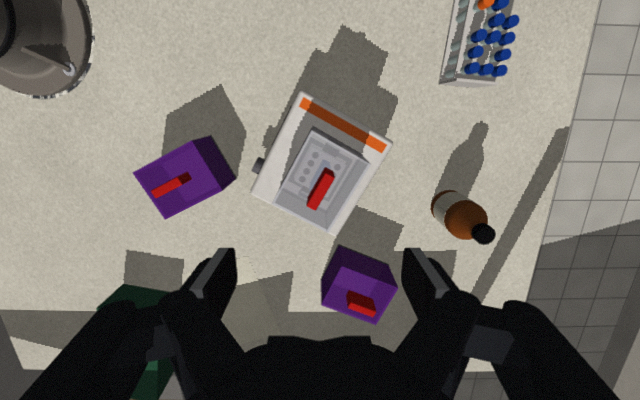

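Run:
```python
from plant import bot
from h import *
import pickle
m=pickle.load(open("w2.pkl","rb")); im=cv2.imread("pics/wrist2.png")
H,S,V=cv2.split(cv2.cvtColor(im,cv2.COLOR_BGR2HSV))
roi=np.zeros(H.shape,bool); roi[85:160,290:400]=1
c=blobs(roi&(H>=5)&(H<20)&(S>120)&(V>60),20)
for k in c:
    r=cv2.minAreaRect(k); b=cv2.boxPoints(r); P=onz(m,b,.07); print("stripe",r,P.round(4).tolist(),P.mean(0), np.linalg.norm(P-np.roll(P,1,0),axis=1))
print(m)
cv2.imwrite("pics/crop3.png",cv2.resize(im[85:245,245:405],None,fx=4,fy=4,interpolation=cv2.INTER_CUBIC)[:600])
```

```text
stripe ((342.30767822265625, 124.9615478515625), (95.75480651855469, 10.542953491210938), 29.744882583618164) [[0.4571, -0.1332, 0.07], [0.4654, -0.12, 0.07], [0.5963, -0.1915, 0.07], [0.5889, -0.2061, 0.07]] [ 0.52690605 -0.162695    0.07      ] [0.1505299  0.01559677 0.1491845  0.01635243]
{'fx': 284.94076069286007, 'fy': 284.94076069286007, 'cx': 318.85694267242854, 'cy': 196.60852014225955, 'distortion': array([-0.02123141,  0.        ,  0.        ,  0.        ,  0.        ]), 'rvec': array([-2.83602228e+00,  1.81311425e-03,  7.07894906e-05]), 'tvec': array([-0.48900993, -0.28636099,  0.46133202])}
```

View pics/crop3.png

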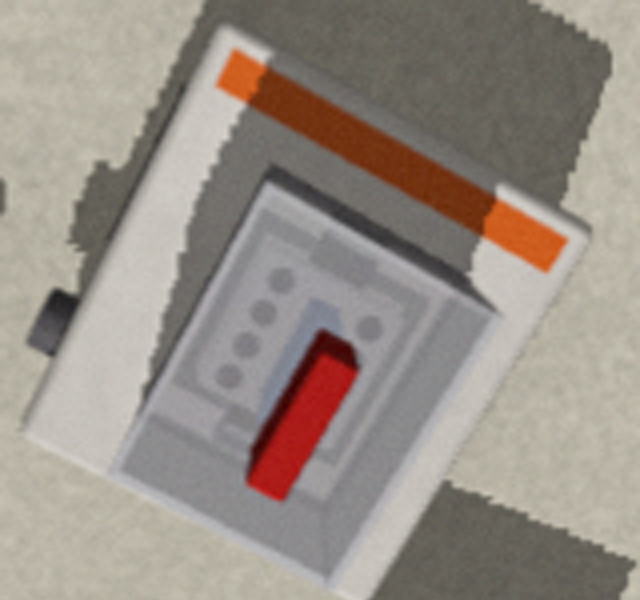

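Run:
```python
from h import *
import pickle
from plant import bot
m=pickle.load(open("w2.pkl","rb"))
c=np.array([(358,368),(324,348),(247,483),(283,500)])/4.+[245,85]-0.4
P=onz(m,c,.19); print(P.round(4),P.mean(0)); 
print(np.linalg.norm(P-np.roll(P,1,0),axis=1)); d=(P[0]+P[1]-P[2]-P[3]); print(np.degrees(np.arctan2(d[1],d[0]))-90)
# side check: top of the cover handle
md=bot.camera_model("side"); print(proj(md,P).round(1), proj(md,[[.4894,-.2311,.07]]))
# mat corners predicted in scene
ms=bot.camera_model("scene")
for yaw in (15,16,17):
    a=np.radians(yaw); X=np.array([np.cos(a),np.sin(a)]);Y=np.array([-X[1],X[0]])
    C=[np.r_[np.array([.520,.158])+sx*.075*X+sy*.085*Y,.004] for sx,sy in((1,1),(-1,1),(-1,-1),(1,-1))]
    print(yaw,proj(ms,C).round(1).tolist(),proj(md,C).round(1).tolist())
```

```text
[[ 0.5072 -0.2156  0.19  ]
 [ 0.4968 -0.2094  0.19  ]
 [ 0.473  -0.2524  0.19  ]
 [ 0.4843 -0.2581  0.19  ]] [ 0.49032519 -0.23386895  0.19      ]
[0.04825157 0.0120385  0.04914008 0.01256425]
-28.657104845864218
[[334.7 211.7]
 [330.  211. ]
 [326.2 223.6]
 [331.3 224.2]] [[329.22191234 250.79685841]]
15 [[369.5, 294.7], [394.3, 260.6], [352.6, 233.8], [327.0, 265.8]] [[309.4, 169.9], [274.1, 182.0], [296.8, 206.8], [334.1, 192.6]]
16 [[370.1, 294.6], [394.2, 260.1], [352.0, 233.9], [327.0, 266.4]] [[308.9, 169.9], [273.9, 182.3], [297.4, 206.9], [334.2, 192.3]]
17 [[370.7, 294.5], [394.1, 259.5], [351.5, 234.0], [327.1, 266.9]] [[308.4, 169.8], [273.7, 182.6], [298.0, 206.9], [334.3, 191.9]]
```

Measurements agree: the cover (0.490,-0.234) matches the well (0.489,-0.231), which I get from the stripe and its exact 150x16 mm size. Yaw is -28.7°. The mat is at (0.520,0.158), yaw 16°, in both views. Next: grasp the cover.

```bash
cat >> h.py <<'E'
def Rdown(deg):
    a=np.radians(deg); x=np.array([np.cos(a),np.sin(a),0]); z=np.array([0,0,-1.]); return np.c_[x,np.cross(z,x),z]
def st(bot,tag=""):
    s=bot.get_state(); print(tag,"t%.2f"%s['time_s'],"p",s['position'].round(4),"F",s['contact_force'].round(1),"T",s['wrist_torque'].round(2),"op %.4f"%s['opening'])
    return s
E
python3 - <<'E'
from plant import bot
from h import *
R=Rdown(-28.7)
for p,r in (([.490,-.233,.19],R),([.52,.158,.11],Rdown(16))): print(bot.solve_ik(p,r))
bot.move_ptp([.4903,-.2335,.25],R); st(bot)
bot.move_straight([.4903,-.2335,.177],speed=.1); st(bot)
im=bot.snapshot("side")[:,:,::-1]; cv2.imwrite("pics/crop4.png",cv2.resize(im[130:310,250:430],None,fx=3,fy=3,interpolation=cv2.INTER_CUBIC))
E
```

```text
[ 0.19886356  0.26525023  0.19737886  1.8673087  -0.0605621   1.01477514
 -0.07940752]
[-0.22171412  0.36313707 -0.18464851  1.92928227  0.08641027  0.8566804
 -0.17198984]
 t3.42 p [ 0.491  -0.2349  0.2509] F [-0.   0.8  1.1] T [ 0.02 -0.02  0.03] op 0.0850
 t4.30 p [ 0.4909 -0.2338  0.1778] F [ 1.   0.1 -0.1] T [-0.03  0.01 -0.01] op 0.0853
```

View pics/crop4.png

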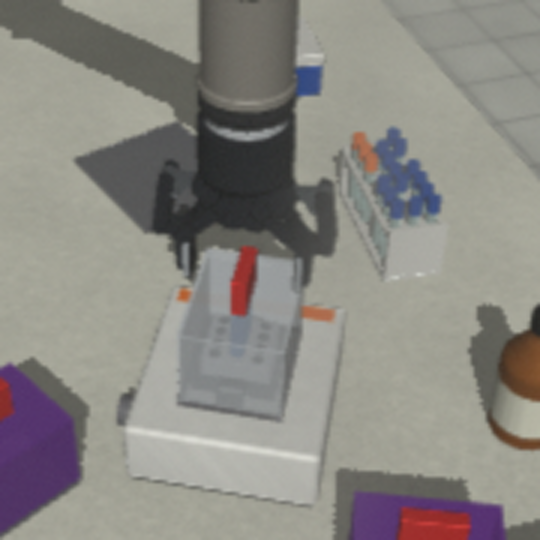

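Run:
```python
from plant import bot
from h import *
m=bot.camera_model("side"); X=Rdown(-28.7)[:,0]; c=np.array([.4909,-.2338,.1778-.004])
print((proj(m,[c-.05*X,c,c+.05*X])-[250,130])*3)
bot.set_gripper(0.0); st(bot,"grip")
bot.move_straight([.4903,-.2335,.20],speed=.08); st(bot,"up")
im=bot.snapshot("side")[:,:,::-1]; cv2.imwrite("pics/crop5.png",cv2.resize(im[130:310,250:430],None,fx=3,fy=3,interpolation=cv2.INTER_CUBIC))
```

```text
[[183.83698921 269.07350642]
 [242.07516665 276.99861621]
 [301.28978271 285.05876414]]
grip t5.00 p [ 0.4904 -0.2335  0.1769] F [ 0.4  0.3 -1. ] T [-0.07 -0.07 -0.  ] op 0.0132
up t5.44 p [ 0.4904 -0.2335  0.2003] F [-1.6  0.2 -2.3] T [-0.01  0.05  0.02] op 0.0131
```

View pics/crop5.png

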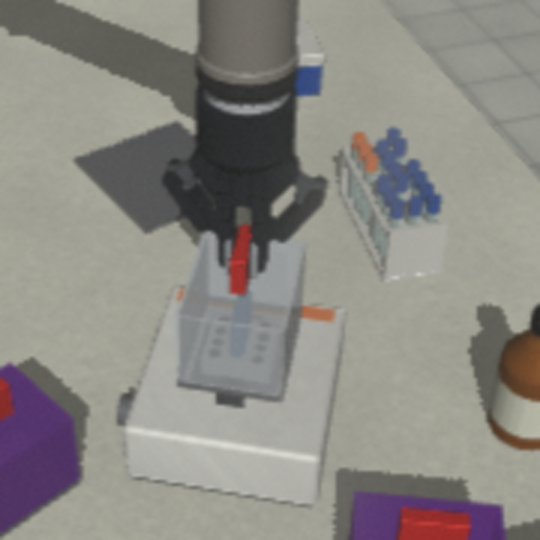

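The cover came up with the gripper, level and with the red bar between the pads. The block stayed behind in its well.

Run:
```python
from plant import bot
from h import *
bot.move_straight([.4903,-.2335,.305],speed=.12)
bot.move_ptp([.52,.158,.22],Rdown(16)); st(bot)
bot.move_straight([.52,.158,.125],speed=.1)
s=st(bot)
z=.118
while z>.107:
    bot.move_straight([.52,.158,z],speed=.05); s=st(bot)
    if s['contact_force'][2]>1: break
    z-=.002
im=bot.snapshot("side")[:,:,::-1]; cv2.imwrite("pics/crop6.png",cv2.resize(im[110:310,220:420],None,fx=3,fy=3,interpolation=cv2.INTER_CUBIC))
```

```text
t8.01 p [0.5209 0.1557 0.2203] F [ 0.8  0.7 -2.7] T [-0.03 -0.   -0.02] op 0.0126
 t9.11 p [0.5206 0.1582 0.1257] F [ 0.7  0.4 -1.8] T [0.06 0.02 0.01] op 0.0131
 t9.40 p [0.5197 0.1579 0.1178] F [-0.  -1.6 -2.6] T [ 0.06 -0.04  0.03] op 0.0129
 t9.65 p [0.5199 0.158  0.1159] F [-0.5 -0.5 -1.8] T [-0.01 -0.01 -0.  ] op 0.0134
 t9.90 p [0.5199 0.158  0.1139] F [ 0.7  0.9 -2.8] T [-0.02 -0.01  0.06] op 0.0132
 t10.15 p [0.5199 0.158  0.1118] F [-0.5  0.5 -1.3] T [0.01 0.04 0.02] op 0.0132
 t10.40 p [0.5206 0.1581 0.1108] F [-0.9 -0.6  3.7] T [-0.13  0.31 -0.01] op 0.0132
```

View pics/crop6.png

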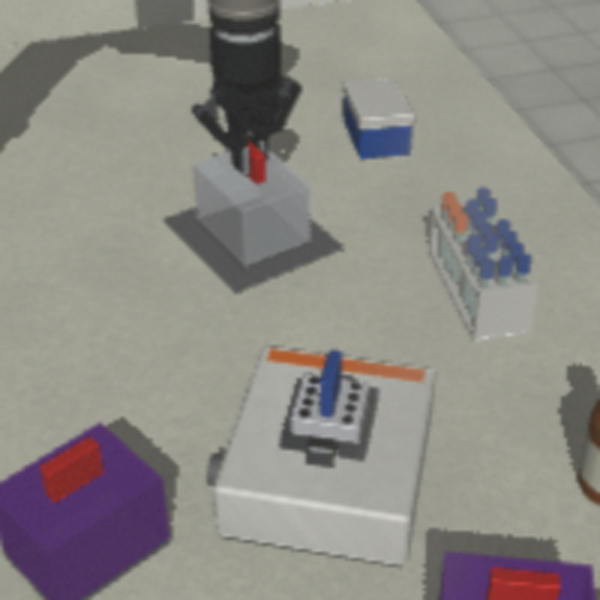

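Contact came at the predicted height, and the cover is upright and centred on the mat. I'll release it, then look at the block from above.

Run:
```python
from plant import bot
from h import *
import pickle
bot.set_gripper(0.085); st(bot)
bot.move_straight([.52,.158,.24],speed=.15)
bot.move_ptp([0.47,-0.23,0.32],Rdown(-28.7)); 
bot.dwell(.2)
m=bot.camera_model("wrist"); pickle.dump(m,open("w3.pkl","wb"))
im=bot.snapshot("wrist")[:,:,::-1]; cv2.imwrite("pics/wrist3.png",im)
s=bot.snapshot("scene")[:,:,::-1]; cv2.imwrite("pics/scene3.png",s); st(bot)
cv2.imwrite("pics/crop7.png",cv2.resize(s[120:320,220:420],None,fx=3,fy=3,interpolation=cv2.INTER_CUBIC))
```

```text
t11.14 p [0.52  0.158 0.11 ] F [-0.5  0.4 -0.4] T [-0.02  0.02 -0.  ] op 0.0852
 t13.94 p [ 0.4703 -0.2293  0.3198] F [-0.1  0.6 -0.5] T [ 0.01  0.03 -0.01] op 0.0849
```

View pics/wrist3.png

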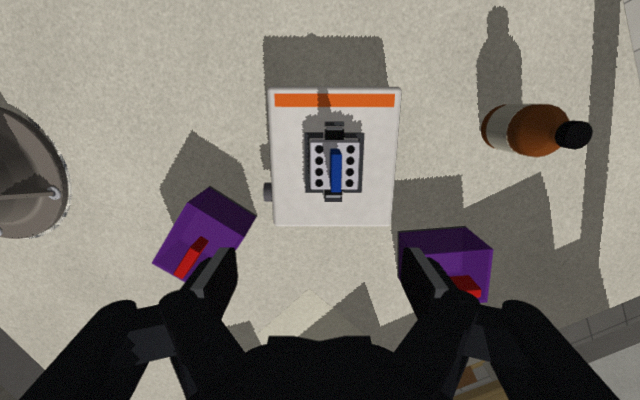

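View pics/crop7.png

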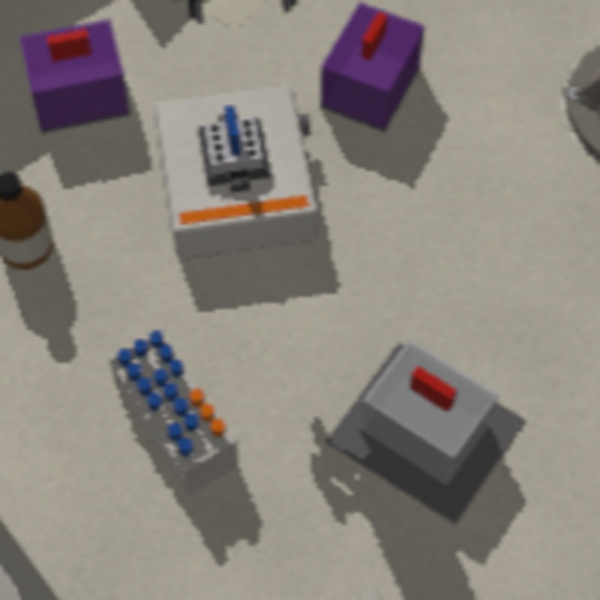

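The wrist view shows the shaker square to the image, with the stripe at the top and the blue fin at about (335,170). The cover stands upright on the mat. Next I refine the fin position.

Run:
```python
from plant import bot
from h import *
import pickle
m=pickle.load(open("w3.pkl","rb")); im=cv2.imread("pics/wrist3.png")
H,S,V=cv2.split(cv2.cvtColor(im,cv2.COLOR_BGR2HSV))
roi=np.zeros(H.shape,bool); roi[80:230,260:405]=1
k=blobs(roi&(H>=5)&(H<20)&(S>120)&(V>60),20)[0]; r=cv2.minAreaRect(k); P=onz(m,cv2.boxPoints(r),.07)
L=np.linalg.norm(P-np.roll(P,1,0),axis=1); print("stripe",P.mean(0),L)
e=max([(np.linalg.norm(P[i]-P[i-1]),i) for i in range(4)])[1]; d=P[e]-P[e-1]; d*=np.sign(d[0]); yaw=np.degrees(np.arctan2(d[1],d[0])); print("yaw",yaw)
a=np.radians(yaw); Y=np.array([-np.sin(a),np.cos(a)]); print("well",P.mean(0)[:2]-.078*Y)
k=blobs(roi&(H>=100)&(H<130)&(S>120)&(V>60),20)[0]; r=cv2.minAreaRect(k); print("fin",r,cv2.boundingRect(k), onz(m,[r[0]],.14))
ms=bot.camera_model("scene"); s=cv2.imread("pics/scene3.png")
H,S,V=cv2.split(cv2.cvtColor(s,cv2.COLOR_BGR2HSV))
for k in blobs(((H<6)|(H>174))&(S>150)&(V>80)): r=cv2.minAreaRect(k); print("red",r[0],onz(ms,[r[0]],.122))
cv2.imwrite("pics/crop8.png",cv2.resize(im[85:235,262:407],None,fx=4,fy=4,interpolation=cv2.INTER_CUBIC))
```

```text
stripe [ 0.52684115 -0.16258638  0.07      ] [0.01432438 0.14957345 0.01436038 0.15129066]
yaw -28.484388794412965
well [ 0.48964144 -0.23114426]
fin ((335.5, 173.0), (38.0, 11.0), 90.0) (330, 154, 12, 39) [[ 0.48904527 -0.23057672  0.14      ]]
red (363.8846130371094, 248.92306518554688) [[0.52246078 0.16165003 0.122     ]]
red (242.5192413330078, 134.59616088867188) [[ 0.56566299 -0.45313458  0.122     ]]
red (343.8999938964844, 131.1999969482422) [[ 0.26869486 -0.23939205  0.122     ]]
```

View pics/crop8.png

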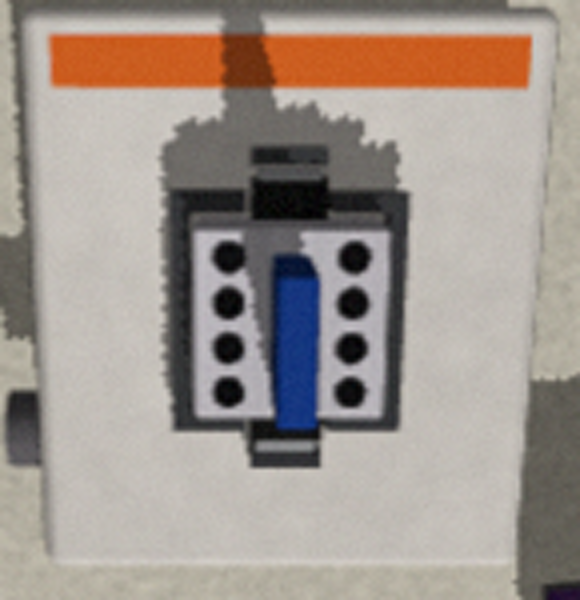

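Fin at (0.489,-0.231), in agreement with the well (0.4896,-0.2311) and yaw -28.5°. The cover's handle reads (0.522,0.162), within 5 mm of the mat's middle. Next I grip the fin and rock it towards the stripe.

```bash
cat >> h.py <<'E'
from scipy.spatial.transform import Rotation as Ro
W=np.array([.4895,-.2310,.07]); YAW=-28.5
X=Rdown(YAW)[:,0]; Y=np.cross([0,0,1.],X); R0=Rdown(YAW)
G0=np.array([.4892,-.2308,.1205])  # grasp TCP, block seated
def pose(tilt,edge,lift=0):
    """block tilt (deg, + = toward stripe) about bottom edge (+1 stripe side,-1 away), then lift"""
    piv=W+edge*.03*Y; r=Ro.from_rotvec(-np.radians(tilt)*X).as_matrix()
    return piv+r@(G0-piv)+[0,0,lift], r@R0
def tool_tilt(s): # + toward stripe
    z=s['orientation'][:,2]; return np.degrees(np.arctan2(-(z@Y),-z[2]))
def crop(bot,name,cam="side",box=(290,200,380,300),f=6):
    im=bot.snapshot(cam)[:,:,::-1]; x0,y0,x1,y1=box
    cv2.imwrite(name,cv2.resize(im[y0:y1,x0:x1],None,fx=f,fy=f,interpolation=cv2.INTER_CUBIC))
E
python3 - <<'E'
from plant import bot
from h import *
for t,e in ((10,1),(-13,-1)): print(pose(t,e)[0],bot.solve_ik(*pose(t,e)) is not None)
bot.move_ptp(G0+[0,0,.06],R0); st(bot)
bot.move_straight(G0,speed=.1); st(bot,"down")
bot.set_gripper(0.0); st(bot,"grip")
for t in (2,4,6,8,9):
    p,r=pose(t,1); bot.move_straight(p,speed=.04,frame=r); s=st(bot,"tilt%d"%t); print(tool_tilt(s))
crop(bot,"pics/rock1.png")
E
```

```text
[ 0.49360155 -0.22269335  0.12493657] True
[ 0.48341218 -0.24145984  0.12596156] True
 t14.56 p [ 0.4899 -0.2312  0.1814] F [ 0.3 -0.2  0.3] T [-0.02 -0.07  0.04] op 0.0850
down t15.31 p [ 0.4898 -0.2311  0.1213] F [0.2 0.3 0.4] T [-0.03 -0.03 -0.05] op 0.0847
grip t15.97 p [ 0.4903 -0.2313  0.1209] F [ 2.4 -2.1 -0.5] T [-0.33 -0.52 -0.1 ] op 0.0114
tilt2 t16.22 p [ 0.4909 -0.2299  0.1221] F [ 3.1 -2.   0.5] T [-0.83 -0.32 -0.15] op 0.0114
2.025063352713009
tilt4 t16.47 p [ 0.4913 -0.2287  0.1227] F [ 3.1 -3.6 -0.6] T [-1.19 -0.48 -0.1 ] op 0.0115
4.043640380804232
tilt6 t16.72 p [ 0.4913 -0.2281  0.1237] F [ 1.2 -4.9  0.8] T [-1.55 -0.17 -0.05] op 0.0114
6.134261156145189
tilt8 t16.97 p [ 0.4919 -0.2267  0.1246] F [ 1.1 -5.3  0.1] T [-1.49 -0.17 -0.07] op 0.0110
8.153698220881576
tilt9 t17.22 p [ 0.4922 -0.2262  0.1249] F [ 0.2 -6.6 -0. ] T [-1.31 -0.39 -0.03] op 0.0114
9.13999396632424
```

View pics/rock1.png

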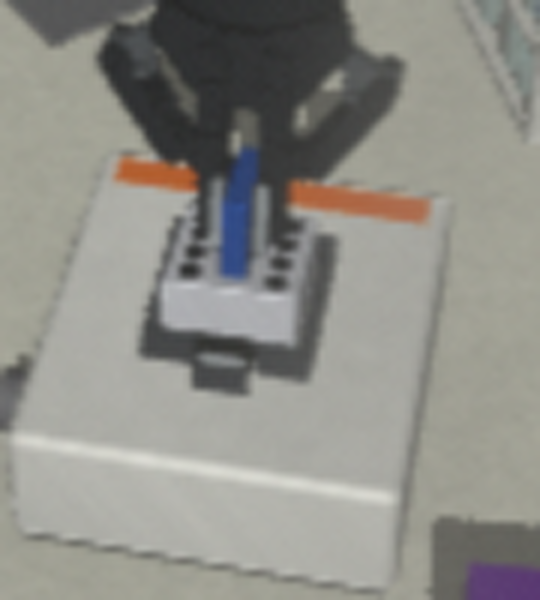

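The block's near face looks raised. I'll check the tilt by predicting where its top edge should appear.

Run:
```python
from plant import bot
from h import *
m=bot.camera_model("side")
for t in (0,3,6,9,11):
    piv=W+.03*Y; r=Ro.from_rotvec(-np.radians(t)*X).as_matrix()
    P=[piv+r@(W+a*X+b*Y+[0,0,h]-piv) for a,b,h in((-.03,-.03,.03),(.03,-.03,.03),(0,-.022,.07),(0,.022,.07))]
    print(t,((proj(m,P)-[290,200]+.5)*6).round(0).tolist())
```

```text
0 [[158.0, 298.0], [296.0, 318.0], [231.0, 228.0], [250.0, 159.0]]
3 [[159.0, 290.0], [297.0, 310.0], [233.0, 217.0], [251.0, 153.0]]
6 [[160.0, 282.0], [297.0, 302.0], [235.0, 207.0], [253.0, 147.0]]
9 [[161.0, 274.0], [298.0, 294.0], [237.0, 196.0], [254.0, 142.0]]
11 [[162.0, 269.0], [299.0, 289.0], [238.0, 190.0], [255.0, 139.0]]
```

Observed corners (162,283), (302,298) and fin (235,203) fit about 6-8°. I'll add a little margin, then rock the other way.

```bash
python3 - <<'E'
from plant import bot
from h import *
def go(t,e,l=0,v=.04):
    p,r=pose(t,e,l); bot.move_straight(p,speed=v,frame=r); s=st(bot,"t%d e%d"%(t,e)); print("   tool %.1f"%tool_tilt(s))
go(10.5,1); go(12,1); bot.dwell(.15); crop(bot,"pics/rock2.png")
go(8,1); go(4,1); go(0,1); crop(bot,"pics/rock2b.png")
for t in (-2,-4,-6,-8,-10,-12): go(t,-1)
bot.dwell(.15)
crop(bot,"pics/rock3.png")
E
python3 -c "
import cv2,numpy as np
cv2.imwrite('pics/rk.png',cv2.resize(np.hstack([cv2.imread('pics/'+n)[60:420,80:380] for n in('rock2.png','rock2b.png','rock3.png')]),(795,318)))"
```

```text
t10 e1 t17.52 p [ 0.4938 -0.2241  0.1264] F [-0.5 -3.5  7.5] T [-1.33  0.2   0.09] op 0.0114
   tool 10.6
t12 e1 t17.77 p [ 0.4938 -0.223   0.1264] F [ 0.8 -4.8  4.7] T [-1.25 -0.    0.04] op 0.0114
   tool 12.2
t8 e1 t18.22 p [ 0.4942 -0.2236  0.126 ] F [ 1.   1.3 10.1] T [ 0.09 -0.16 -0.06] op 0.0111
   tool 7.7
t4 e1 t18.47 p [ 0.4942 -0.2241  0.1253] F [ 0.8  6.3 16.5] T [ 1.67 -0.3  -0.05] op 0.0110
   tool 3.5
t0 e1 t18.72 p [ 0.4923 -0.2283  0.123 ] F [ 2.   2.9 12. ] T [ 1.14 -0.64  0.44] op 0.0111
   tool -0.4
t-2 e-1 t19.02 p [ 0.4914 -0.2293  0.1234] F [3.2 3.4 8. ] T [ 1.34 -0.91  0.06] op 0.0113
   tool -2.4
t-4 e-1 t19.27 p [ 0.4905 -0.2307  0.1238] F [3.4 2.9 5.4] T [ 1.1  -1.15  0.09] op 0.0112
   tool -4.4
t-6 e-1 t19.52 p [ 0.4895 -0.2324  0.1243] F [4.7 3.6 2.9] T [ 0.95 -1.31  0.06] op 0.0113
   tool -6.4
t-8 e-1 t19.77 p [ 0.4878 -0.2354  0.1256] F [ 0.1 -0.   6. ] T [ 0.38 -0.63 -0.1 ] op 0.0113
   tool -8.3
t-10 e-1 t20.02 p [ 0.4867 -0.2367  0.1257] F [4.3 2.8 3.2] T [ 0.68 -1.05 -0.04] op 0.0112
   tool -10.3
t-12 e-1 t20.27 p [ 0.4849 -0.2382  0.1255] F [4.  3.7 0.5] T [ 0.49 -0.93 -0.16] op 0.0114
   tool -12.2
```

View pics/rk.png

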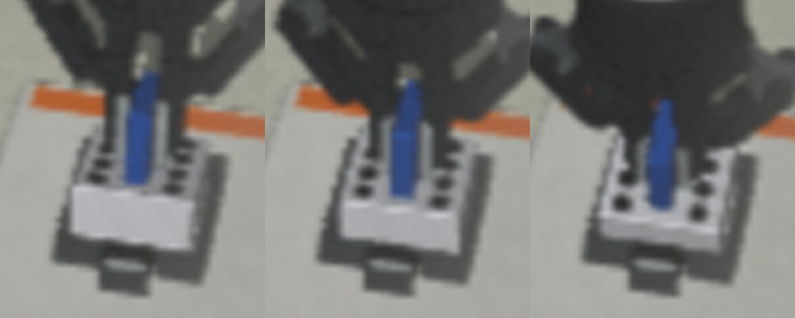

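View pics/rock3.png

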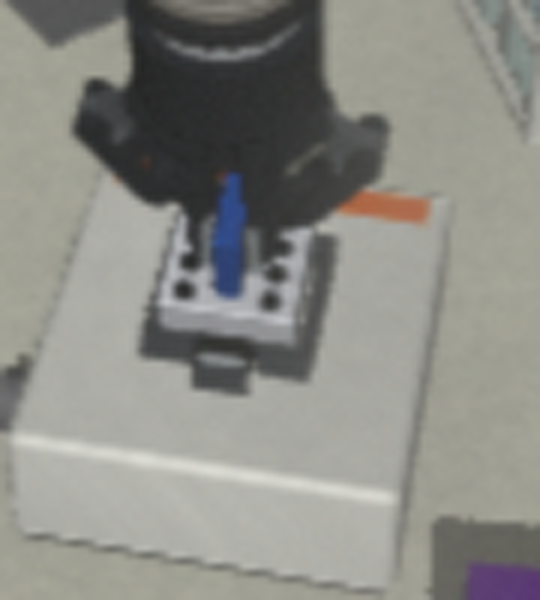

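View pics/rock2.png

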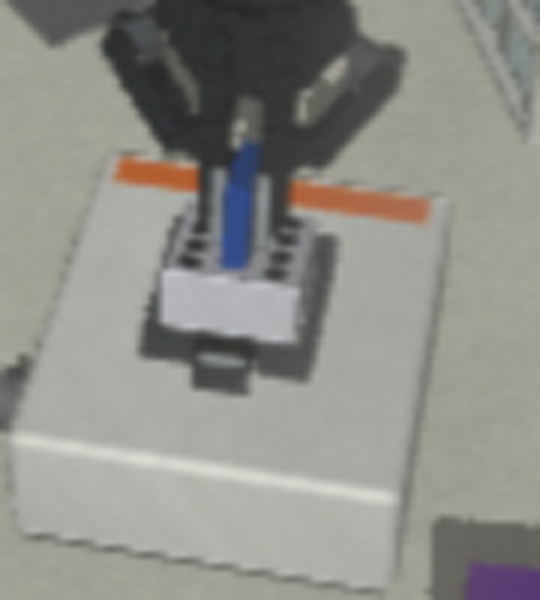

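Frame 1 has corners (162,270) and (302,287), which fits about 11° towards the stripe. Next I compare frame 3 with its prediction.

Run:
```python
from plant import bot
from h import *
m=bot.camera_model("side")
im=cv2.imread("pics/rock3.png"); H,S,V=cv2.split(cv2.cvtColor(im,cv2.COLOR_BGR2HSV))
k=blobs((H>=100)&(H<130)&(S>110)&(V>50),100)[0].reshape(-1,2); print("fin extremes",k[k[:,1].argmin()],k[k[:,1].argmax()])
for t in (0,-4,-8,-12):
  for l in (0,.006):
    piv=W-.03*Y; r=Ro.from_rotvec(-np.radians(t)*X).as_matrix()
    P=[piv+r@(W+a*X+b*Y+[0,0,h]-piv)+[0,0,l] for a,b,h in((-.03,-.03,.03),(.03,-.03,.03),(.03,.03,.03),(0,-.022,.07),(0,.022,.07),(0,-.022,.03))]
    print(t,l,((proj(m,P)-[290,200]+.5)*6).round(0).tolist())
```

```text
fin extremes [231 173] [228 294]
0 0 [[158.0, 298.0], [296.0, 318.0], [317.0, 223.0], [231.0, 228.0], [250.0, 159.0], [230.0, 295.0]]
0 0.006 [[158.0, 288.0], [296.0, 308.0], [318.0, 213.0], [231.0, 217.0], [250.0, 149.0], [230.0, 285.0]]
-4 0 [[157.0, 301.0], [295.0, 321.0], [317.0, 219.0], [229.0, 235.0], [248.0, 161.0], [229.0, 297.0]]
-4 0.006 [[157.0, 291.0], [295.0, 312.0], [317.0, 210.0], [229.0, 224.0], [248.0, 150.0], [229.0, 287.0]]
-8 0 [[156.0, 305.0], [294.0, 325.0], [316.0, 217.0], [227.0, 243.0], [246.0, 163.0], [228.0, 300.0]]
-8 0.006 [[156.0, 295.0], [294.0, 315.0], [317.0, 207.0], [227.0, 232.0], [246.0, 153.0], [229.0, 290.0]]
-12 0 [[155.0, 309.0], [293.0, 329.0], [316.0, 215.0], [225.0, 251.0], [244.0, 167.0], [227.0, 304.0]]
-12 0.006 [[155.0, 299.0], [294.0, 319.0], [316.0, 205.0], [225.0, 241.0], [244.0, 156.0], [228.0, 294.0]]
```

Run:
```python
from plant import bot
from h import *
crop(bot,"pics/sc4.png","scene",(260,140,340,210),8)
im=cv2.imread("pics/rock3.png")[150:370,110:350]; cv2.imwrite("pics/r3z.png",cv2.resize(im,None,fx=2.5,fy=2.5,interpolation=cv2.INTER_CUBIC))
st(bot)
```

```text
t20.52 p [ 0.4849 -0.2382  0.1255] F [ 3.7  2.3 -0.8] T [ 0.46 -0.94 -0.16] op 0.0117
```

View pics/sc4.png

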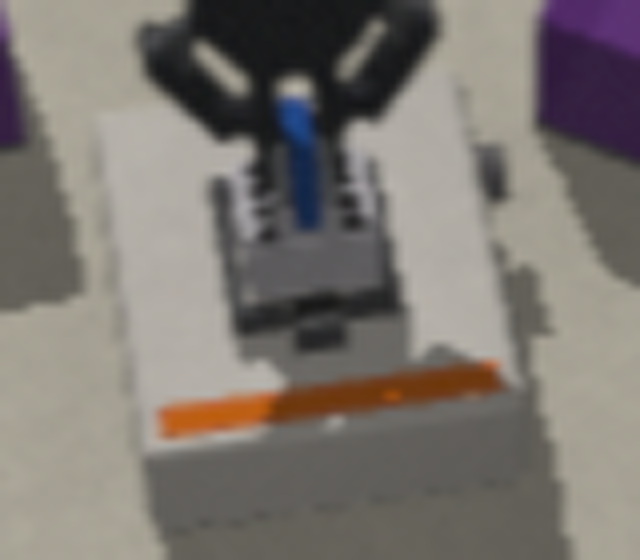

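View pics/r3z.png

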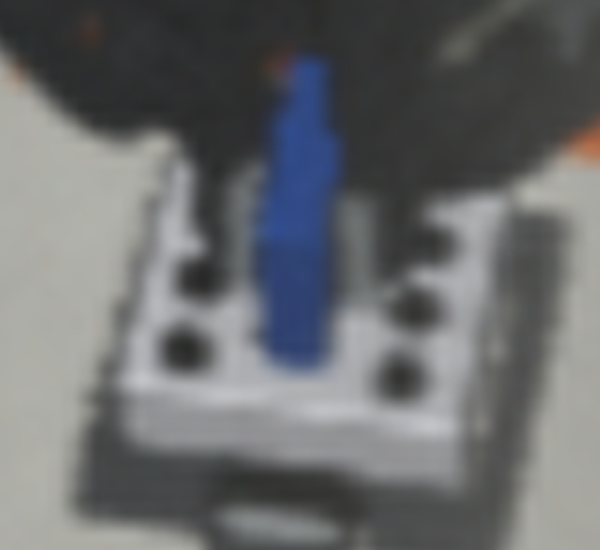

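The fin's edge foreshortening (52 px from base to top) fits about 12° away, with the block roughly 3 mm up in the well. Both rocks are done, so I draw it out and level it.

Run:
```python
from plant import bot
from h import *
def go(t,e,l=0,v=.04):
    p,r=pose(t,e,l); bot.move_straight(p,speed=v,frame=r); s=st(bot,"t%d e%d l%.3f"%(t,e,l)); print("   tool %.1f"%tool_tilt(s))
go(-12,-1,.004); go(-8,-1,.008); go(-4,-1,.012); go(0,-1,.016); go(0,-1,.022); go(0,-1,.040)
crop(bot,"pics/out1.png"); crop(bot,"pics/out1s.png","scene",(260,130,350,210),7)
```

```text
t-12 e-1 l0.004 t20.77 p [ 0.4845 -0.2389  0.1293] F [ 4.7  2.8 -1.8] T [ 0.36 -1.04 -0.17] op 0.0108
   tool -12.1
t-8 e-1 l0.008 t21.03 p [ 0.4859 -0.2361  0.1316] F [ 3.1 -0.9 -4. ] T [-0.27 -0.64 -0.16] op 0.0114
   tool -8.0
t-4 e-1 l0.012 t21.29 p [ 0.4872 -0.2335  0.134 ] F [ 3.1 -0.6 -4.2] T [-0.16 -0.63 -0.03] op 0.0112
   tool -4.0
t0 e-1 l0.016 t21.54 p [ 0.4878 -0.2303  0.1357] F [ 0.9 -0.  -2.7] T [ 0.04 -0.04 -0.  ] op 0.0113
   tool -0.1
t0 e-1 l0.022 t21.84 p [ 0.4884 -0.232   0.1427] F [-0.4  1.  -3.3] T [-0.   -0.04 -0.01] op 0.0116
   tool -0.0
t0 e-1 l0.040 t22.44 p [ 0.4893 -0.2307  0.1607] F [-0.1 -0.2 -4.1] T [-0.05  0.05 -0.03] op 0.0113
   tool -0.0
```

View pics/out1.png

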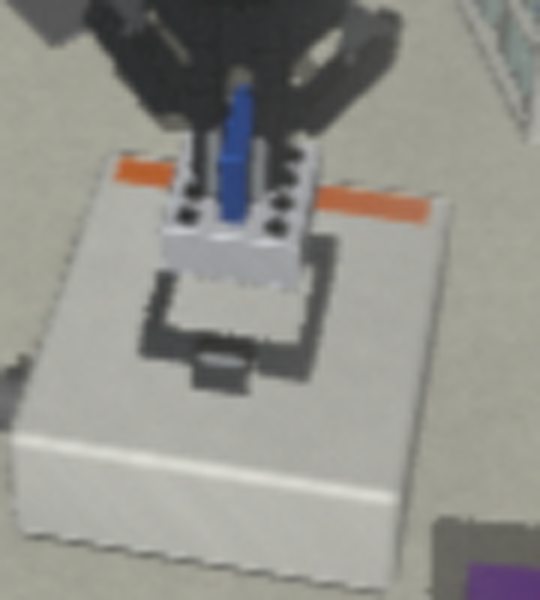

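View pics/out1s.png

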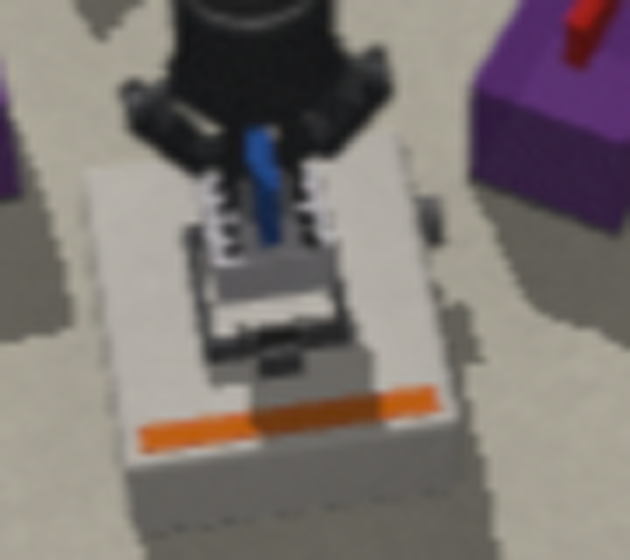

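The block is out, hanging freely with about 4 N on the wrist. I'll check level and height from both views.

Run:
```python
from plant import bot
from h import *
for n,f,box,scale in (("side","out1.png",(290,200),6),("scene","out1s.png",(260,130),7)):
    m=bot.camera_model(n)
    c=W+[0,0,.035+.043]
    for t in (-6,0,6):
        r=Ro.from_rotvec(-np.radians(t)*X).as_matrix()
        s=-1 if n=="side" else 1
        P=[c+r@(a*X+b*Y+[0,0,h-.035]) for a,b,h in((-.03,s*.03,.03),(.03,s*.03,.03),(-.03,s*.03,0),(.03,s*.03,0),(0,-.022,.07),(0,.022,.07),(0,s*.022,.03))]
        print(n,t,((proj(m,P)-box+.5)*scale).round(0).tolist())
a=cv2.imread("pics/out1.png")[60:300,130:340]; cv2.imwrite("pics/o1z.png",cv2.resize(a,None,fx=2.5,fy=2.5))
```

```text
side -6 [[158.0, 230.0], [299.0, 250.0], [160.0, 275.0], [298.0, 295.0], [231.0, 162.0], [250.0, 85.0], [232.0, 225.0]]
side 0 [[158.0, 225.0], [299.0, 245.0], [158.0, 276.0], [297.0, 296.0], [233.0, 151.0], [252.0, 84.0], [231.0, 222.0]]
side 6 [[157.0, 221.0], [299.0, 240.0], [156.0, 277.0], [295.0, 297.0], [234.0, 141.0], [253.0, 83.0], [231.0, 219.0]]
scene -6 [[328.0, 249.0], [206.0, 266.0], [330.0, 290.0], [210.0, 307.0], [247.0, 124.0], [261.0, 190.0], [265.0, 246.0]]
scene 0 [[328.0, 252.0], [206.0, 269.0], [329.0, 288.0], [209.0, 305.0], [248.0, 126.0], [262.0, 199.0], [265.0, 248.0]]
scene 6 [[328.0, 255.0], [206.0, 272.0], [328.0, 285.0], [208.0, 302.0], [249.0, 130.0], [263.0, 208.0], [265.0, 249.0]]
```

View pics/o1z.png

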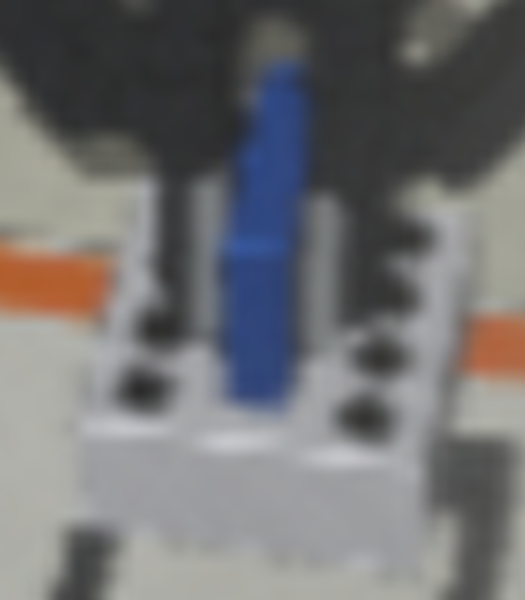

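The fin corners give the block about 3-4° of tilt away from the stripe, left over from slip in the grip. That is inside the 8° limit. The lift is about 44 mm. I'll turn the tool 3.5° towards the stripe to level it, then recheck.

Run:
```python
from plant import bot
from h import *
r=Ro.from_rotvec(-np.radians(3.5)*X).as_matrix()@R0
bot.move_straight(G0+[0,0,.040],speed=.03,frame=r); bot.dwell(.5)
s=st(bot); print(tool_tilt(s))
im=bot.snapshot("side")[:,:,::-1]; cv2.imwrite("pics/side5.png",im)
sc=bot.snapshot("scene")[:,:,::-1]; cv2.imwrite("pics/scene5.png",sc)
cv2.imwrite("pics/o2z.png",cv2.resize(im[208:252,308:348],None,fx=13,fy=13,interpolation=cv2.INTER_CUBIC))
ms=bot.camera_model("scene"); H,S,V=cv2.split(cv2.cvtColor(sc,cv2.COLOR_BGR2HSV))
for k in blobs(((H<6)|(H>174))&(S>150)&(V>80)): q=cv2.minAreaRect(k); print("red",q[0],onz(ms,[q[0]],.122))
```

```text
t23.29 p [ 0.4891 -0.231   0.1605] F [ 1.  -0.4 -3.5] T [ 0.1  -0.03 -0.02] op 0.0114
3.4909227371306812
red (363.8846130371094, 248.92306518554688) [[0.52246078 0.16165003 0.122     ]]
red (242.5, 134.5) [[ 0.56547071 -0.4535469   0.122     ]]
red (344.1000061035156, 131.3000030517578) [[ 0.26842331 -0.23858798  0.122     ]]
```

View pics/o2z.png

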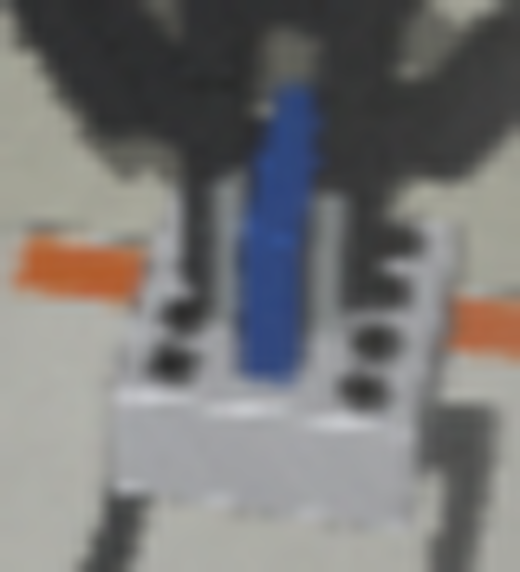

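View pics/side5.png

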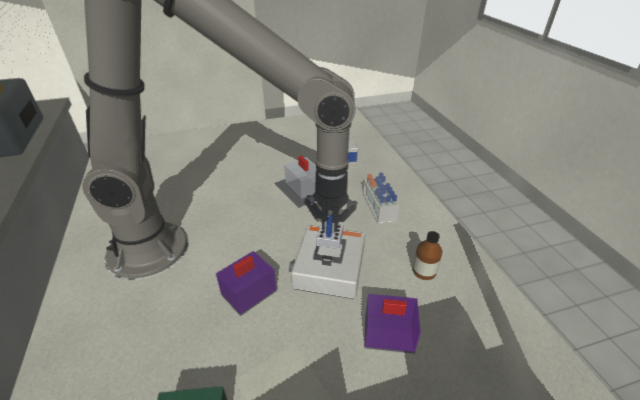

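The fin now fits 0 to -2° of tilt. The cover hasn't moved, and the rack and bottle are where they were. Handing in.

Run:
```python
from plant import bot
from h import *
st(bot); bot.hand_in()
```

```text
t23.39 p [ 0.4892 -0.2309  0.1605] F [-0.1 -0.3 -3.7] T [ 0.12 -0.09 -0.02] op 0.0113
the job is handed in; nothing more can be done
```

I lifted the clear cover off and left it standing upright on the mat, then rocked the block both ways and drew it out. I handed in at 23.4 s of the 58 s, still holding the block above its well.

- **Cover:** it stands upright on the mat and is released. Its handle reads about 4 mm from the mat's middle, and did not move afterwards.
- **Rocking:** camera estimates put the block at about 11° towards the stripe, then about 12° away. It was roughly 3 mm up in the well by the second rock, so still inside it.
- **Final hold:** the TCP is over the well to within about 1 mm. The block is lifted about 44 mm, which puts its underside about 30 mm above the collar. The wrist carries about 3.7 N, which fits the block hanging free.
- **Level:** the block had slipped in the grip and hung about 3-4° away from the stripe, so I turned the tool 3.5° to correct it. My checks then disagreed slightly: the fin corners gave about 0 to -2°, while the body's front face suggested about -3°. Both are inside the 8° limit.
- **Bystanders:** the rack and bottle look unmoved in the last side view. The tip box was mostly hidden behind the arm there; the arm stayed well away from it and I did not measure it again.

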